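# Proof-pull a stick-on hook with a spring balance

## Robot

A 6-joint arm with a two-finger parallel gripper is mounted at the origin on the work surface. World frame = base frame: x ahead of the robot, y to its left, z up, the work surface at z = 0. Lengths are in m, angles in rad, forces in N, time in s.
With the tool pointing down it reaches from about 0.275 to 0.825 m from the base axis. Payload 4.9 kg.
Tool frame: the origin (TCP) lies midway between the tips of the shut fingers; the grasp point (between the pads) lies 19 mm behind it (grip_point_offset is the distance from the TCP to the grasp point, in m); z points along the fingers, y is the line along which they close (so a half turn about z gives the same grasp; the last joint's range is limited). The gripper opens to 85 mm and grips with 20 to 120 N. Pads are 22 mm wide; open, the fingers measure 114 mm over their backs; the gripper's body (76 mm by 85 mm) begins 54 mm behind the grasp point. The pads swing forward as they close: fully open they stand 13 mm farther back than shut.
Start: joints at [-1.265, 0.326, -0.193, 1.052, 0, 1.437], TCP at [0.234, -0.498, 0.231] pointing down, gripper open.
Joint ranges: [-2.65, 2.65], [-0.97, 1.79], [-1.3, 1.35], [-1.93, 2.1], [-1.47, 1.37], [-3.14, 3.14]. Speed limits (rad/s): [2.57, 2.57, 3.14, 3.14, 3.14, 3.14].

## Interface

Orientations are given as a rotation vector (axis times angle).
In Python, from cell import * gives the robot as it stands. Calls block until the motion is done:
- movep(position, orientation): joint-space move of the TCP to a pose.
- move_l(position, velocity=0.15, rot=None, until_force=None): straight line of the TCP; rot=None keeps the orientation; velocity is the mean speed in m/s. With until_force (N) it stops when the force on the tool has changed by that much, and returns True; else False.
- set_joints(angles): joint-space move.
- let_go() and grab(newtons=None): open the fingers fully, or close them until they stop; newtons is the grip in N (None keeps the last).
- sleep(seconds).
- ik(position, orientation): joint angles nearest the present ones, or None.
- get_state(): the state.
- grab_frame(name): name is "side" or "top" or "wrist"; returns a dict with "img" (384x512x3 uint8, red, green, blue), "fx", "fy", "cx", "cy" (pixels), "cam_to_world" (4x4, takes a point from camera to world coordinates); the wrist camera has in their place "T_tool_cam" (4x4, takes a point from camera to tool coordinates, whose origin is the TCP and whose axes are the flange's). Camera axes: x right, y down, z forward; pixel columns grow to the right and rows downward; lengths in m; the calibration is good to about 2 mm. A picture is of the moment at which its call begins: read the wrist's pose just before it. There is no depth.
A pose or a line that the arm cannot do raises MotionError and nothing moves.
- sign_off(): hands the job in; it is judged then, once.
Trained networks look in the newest picture that a camera, given by its name, has taken for a name from the list of things; names that differ only in an ending like _2 or _b are one class to them, and where a whole thing is asked for, a point or a joint stands for the part that bears it (a point fixed in the world has none). Each returns a list of dicts, best first, with "score" (0 to 1); they miss things now and then, are a little off and sometimes report something else, mostly with a low value. They report only what shows in the picture. A call takes as long as a camera call. They do not tell look-alikes from the thing itself.
- spot_in(camera, name): "centre" ([column, row] in pixels, amid what is visible of it).
- silhouettes(camera, name): "mask" (384x512 bool, what is visible of it) and "centre" ([column, row] in pixels, amid what is visible of it).
- tip_of(camera, name): "centre" ([column, row] in pixels: a listed point, or the origin of a listed thing).
The state is a dict: "clock": time; "q": joint angles; "joint_velocities": joint speeds; "tau": joint torques, N m; "position": TCP position; "eef_rot": TCP orientation; "contact_force": force on the tool from outside, world axes, zero at the start; "wrist_torque": the same for the moment, N m; "finger_gap": opening from 0.0 (shut) to 1.0 (fully open); "grasp_force": force on a finger pad.
Only numpy, scipy, OpenCV 4.12 (cv2) and the standard library are available. Lean on these libraries where they do the work, as an engineer would, in place of code of your own. Each camera call takes 0.05 s, during which the arm holds its last target. There are 200 camera calls.

## Task

Proof-test the stick-on hook bonded to the white plate: lay the spring balance flat on the plate, scale up, with its hook round the stick-on hook's prong, and let go of it. Then take it by its loop handle and draw it away from the prong until the pointer stands on the long line across the scale (15 N), without running well past it, and hold it there for a second or more. Ease the balance back without letting it snap, until the pointer is home and the balance lies slack on the plate, still hooked on, and leave the conduit box and the breaker where they are.

Things in the scene. Friction and masses are not known exactly. Their poses are not given: they have to be found in the camera images.
- plate: fixed white steel mounting plate flat on the bench, 345 (x) x 465 (y) x 3 mm thick; its top is the surface worked on. Origin under its centre at bench level, z up. The stick-on hook stands near its +y end; the balance is to be drawn towards its -y. Two black 28 mm adhesive tie bases, 11 mm high, are stuck near its +x edge, y = -175 and -125 mm.
- wall_hook: the sample: stick-on hook fixed to the plate, black pad 36 x 50 x 4 mm with an upright steel prong 8 mm thick, straight to 26 mm above the plate; its tip then bends over to the plate's +y and ends 13 mm out from the prong's axis, 40 mm above the plate. Origin under the pad's centre, on the plate's top, on the prong's axis.
- peg (a point): point on the axis of the prong, 11 mm above the plate's top: the height at which the balance's hook bears when the balance lies flat
- gauge: loose spring balance (0.23 kg): flat aluminium case 150 (x) x 42 (y) x 22 mm (z), on its back. Origin under the case's centre, on its back face; x points to the hook end, z out of the scale face. It balances within 5 mm of the centre. Rod with hook slides out at +x, loop handle at -x. Scale marks every 5 mm (1.67 N); the one line across the full face, 15 mm to the hook side of centre, is 15 N.
- pointer (a joint): how far rod, hook and pointer are drawn out of the case, m: 0 home, 0.060 the stop. Spring 333 N/m, no preload: the pointer stands on the long line (15 N) at 0.045. The pointer is a short dark bar, 15 x 4 mm, across the slot in the scale, 30 mm to the handle side of the case's centre when home.
- hook_bend (a point): centre of the round bend of the balance's hook: 128 mm from the case's centre when home, 11 mm above the back face, moves with the rod, axes as the case. Hook of 6 mm wire lying flat: along the +y side, round the bend at +x (inside radius 10 mm), short tip on the -y side. It encloses a slot 20 mm wide from 10 mm ahead (+x) of this point to about 22 mm behind, to lower over the prong.
- handle: the loop handle: steel loop pivoted on the case's -x end, 60 mm wide, with a round cross bar 10 mm thick and 66 mm long (along the case's y). It lies level, in line with the case; it can swing up 1.2 rad but not below level. Clear space between cross bar and case: 55 mm long, 53 mm wide.
- handle_grip (a point): middle of the handle's cross bar, 137 mm behind the case's centre and 11 mm above the back face when level; its x points to the hook end
- conduit_box: bystander: loose round galvanised conduit box, 64 mm across, 30 mm high, with a spout 29 mm thick on either side (120 mm over both); origin under its centre
- breaker: bystander: loose white three-pole circuit breaker lying on its back, 82 (x) x 53 (y) x 75 mm high; origin under its centre
There are look-alikes about, which are no part of the job. Of the things that look like the wall_hook, the largest one is meant.

How it is judged:
On the way, in this order (a step that is already met when the one before it is completed fails the run):
1. the balance lies flat on the plate, scale up, with its hook round the prong, and has been let go (x of peg in the frame of hook_bend between -0.026 and 0.013 m and y of peg in the frame of hook_bend between -0.012 and 0.012 m and angle between gauge's own z axis and vertical below 0.08 rad and height (world z) of gauge below 0.009 m and contact force between the fingers and gauge below 0.2 N), for 0.2 s.
2. drawn by the loop handle against the prong, the pointer is held on the long line (15 N, within 1.5 N: 0.0405 to 0.0495 m) for 0.8 s (value of joint pointer between 0.0405 and 0.0495 m and contact force between the fingers and handle above 3 N and contact force between gauge and wall_hook above 6 N), for 0.8 s.
At the end, for the whole second after the job is handed in: Pointer home within 6 mm; balance still and flat on the plate, scale up (within 0.08 rad, back less than 6 mm off the plate), the prong still inside its hook: within 12 mm sideways of the bend's centre, and from 13 mm ahead of it to 26 mm behind it (value of joint pointer below 0.006 m and x of peg in the frame of hook_bend between -0.026 and 0.013 m and y of peg in the frame of hook_bend between -0.012 and 0.012 m and angle between gauge's own z axis and vertical below 0.08 rad and height (world z) of gauge below 0.009 m and linear speed of gauge below 0.02 m/s); the robot touches nothing.
It fails at once if the balance is drawn well past the long line (pointer beyond 0.054 m, 18 N) (value of joint pointer above 0.054 m).
It fails at once if the spring snaps back (rod running home faster than 0.45 m/s) (velocity of joint pointer below -0.45 m/s).
It fails at once if the conduit box is shifted by more than 15 mm (distance of conduit_box from where it was at the start of the episode above 0.015 m).
It fails at once if the breaker is shifted by more than 15 mm (distance of breaker from where it was at the start of the episode above 0.015 m).
It also fails if it takes over 61 s, if anything falls off the work surface, if the arm or the gripper's body presses on something with over 40 N, if the wrist force passes 120 N, or if a joint passes its speed limit or range.

## Working session

There is one attempt and no reset: what is moved stays moved. The work goes in short steps, each a Python script; the robot and the scene stay as the last script left them, time stands still between calls to the robot, and variables do not carry over. Pictures are saved under pics/ and viewed, at most 10 in all, crops included, and the job is handed in when it is done.

```bash
mkdir -p pics; ls; cat > h.py <<'E'
from cell import *
import numpy as np, cv2
from scipy.spatial.transform import Rotation as R
def save(f,name): cv2.imwrite('pics/'+name,cv2.cvtColor(f['img'],cv2.COLOR_RGB2BGR))
def ray(f,px,T=None):
    T=np.array(f['cam_to_world']) if T is None else T
    d=np.array([(px[0]-f['cx'])/f['fx'],(px[1]-f['cy'])/f['fy'],1.]); return T[:3,3],T[:3,:3]@d
def at(f,px,z,T=None):
    o,d=ray(f,px,T); return o+d*(z-o[2])/d[2]
def proj(f,p,T=None):
    T=np.array(f['cam_to_world']) if T is None else T
    c=T[:3,:3].T@(np.asarray(p)-T[:3,3]); return np.array([f['fx']*c[0]/c[2]+f['cx'],f['fy']*c[1]/c[2]+f['cy']])
def wrist():
    s=get_state(); f=grab_frame('wrist'); T=np.eye(4); T[:3,:3]=R.from_rotvec(s['eef_rot']).as_matrix(); T[:3,3]=s['position']
    return f,T@np.array(f['T_tool_cam'])
E
python3 - <<'E'
from h import *
np.set_printoptions(precision=3,suppress=True)
z={'plate':.003,'wall_hook':.003,'gauge':.003,'hook_bend':.014,'handle_grip':.014,'conduit_box':0.003,'breaker':0.003,'pointer':0.025}
ims=[]
for c in ('top','side'):
    f=grab_frame(c); ims.append(f['img'])
    print(c,np.array(f['cam_to_world'])[:3,3],f['fx'])
    for n in z:
        try:
            for r in tip_of(c,n)[:4]: print(n,round(r['score'],2),np.round(r['centre'],1),at(f,r['centre'],z[n]))
        except Exception as e: print(n,e)
print(get_state())
for c,i in zip(('top','side'),ims): cv2.imwrite(f'pics/{c}0.png',cv2.resize(i[...,::-1],(800,600),interpolation=cv2.INTER_CUBIC))
E
```

```text
pics
top [0.358 0.01  1.013] 356.6197105867725
plate 0.64 [280.7 169.1] [ 0.587 -0.042  0.003]
wall_hook 0.52 [230.7 151.7] [0.635 0.105 0.003]
wall_hook 0.49 [167.8 138.9] [0.67  0.29  0.003]
wall_hook 0.46 [169.1 172.5] [0.57  0.28  0.003]
gauge 0.86 [267.5 193.4] [ 0.515 -0.005  0.003]
hook_bend 0.59 [275.1 238.4] [ 0.387 -0.028  0.014]
handle_grip 0.74 [263.8 167.5] [0.588 0.007 0.014]
handle_grip 0.52 [260.5 146.8] [0.649 0.018 0.014]
conduit_box 0.55 [113.  191.1] [0.512 0.436 0.003]
breaker 0.88 [417.6 197.1] [ 0.513 -0.437  0.003]
pointer it knows: breaker, conduit_box, gauge, handle, handle_grip, hook_bend, peg, plate, wall_hook
side [0.291 0.741 0.601] 367.3786910032621
plate 0.66 [238.2 194.9] [ 0.583 -0.039  0.003]
plate 0.31 [191.9 355.8] [0.512 0.433 0.003]
wall_hook 0.61 [194.1 284.1] [0.573 0.285 0.003]
wall_hook 0.55 [154.5 276.4] [0.664 0.287 0.003]
wall_hook 0.49 [203.1 202.1] [0.666 0.016 0.003]
wall_hook 0.47 [198.4 225.7] [0.639 0.11  0.003]
gauge 0.79 [256.2 202.1] [ 0.525 -0.019  0.003]
hook_bend 0.68 [305.1 207.1] [ 0.392 -0.014  0.014]
handle_grip 0.6 [208.9 201.4] [0.645 0.022 0.014]
conduit_box 0.86 [191.3 351.9] [0.516 0.426 0.003]
breaker 0.58 [290.8 135.6] [ 0.513 -0.427  0.003]
pointer it knows: breaker, conduit_box, gauge, handle, handle_grip, hook_bend, peg, plate, wall_hook
{'clock': 0.8, 'q': array([-1.265,  0.326, -0.193,  1.052,  0.   ,  1.437]), 'joint_velocities': array([ 0.001,  0.001,  0.001, -0.001,  0.001,  0.001]), 'tau': array([ -0.   , -44.327,  26.275,   0.001,  -0.   ,   0.   ]), 'position': array([ 0.234, -0.498,  0.231]), 'eef_rot': array([-3.066, -0.685, -0.   ]), 'contact_force': array([ 0.125,  0.394, -0.248]), 'wrist_torque': array([-0.022, -0.03 ,  0.   ]), 'grasp_force': 0.0, 'finger_gap': 1.0019406111553273}
```

View pics/top0.png

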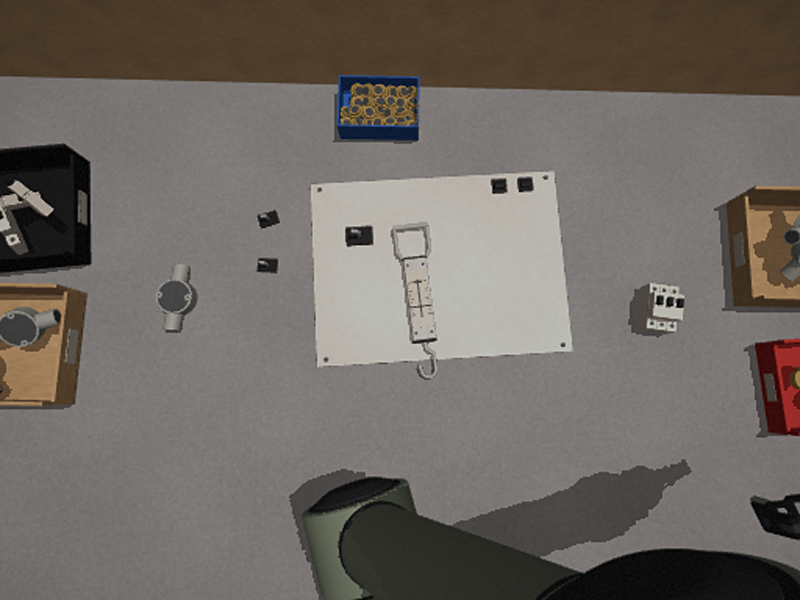

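View pics/side0.png

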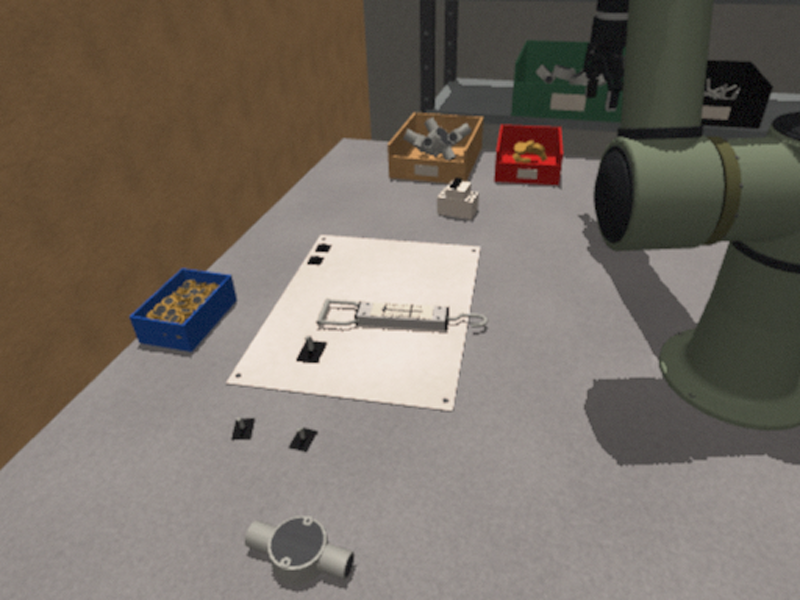

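The sample hook is the large pad on the plate at 800-px-image (359,236), i.e. (230,152) in native pixels. Look-alikes are the smaller hooks on the bench at (268,218) and (267,265), with the tie bases at (498,185) and (525,184). The balance lies with its handle towards +x and its hook overhanging the -x edge. The plate's +y is roughly world +y. Next I'll look from close up with the wrist camera.

```bash
cat >> h.py <<'E'
def down(a): return (R.from_euler('z',a)*R.from_euler('x',np.pi)).as_rotvec()
E
python3 - <<'E'
from h import *
np.set_printoptions(precision=4,suppress=True)
a=np.radians(190)
z={'plate':.003,'wall_hook':.003,'peg':.014,'gauge':.003,'hook_bend':.014,'handle_grip':.014}
for k,p in enumerate([(0.56,-0.02,0.36),(0.56,0.07,0.36)]):
    movep(p,down(a)); sleep(.3); f,T=wrist()
    if k==0: print(f['T_tool_cam'],f['fx'])
    print(k,get_state()['q'],T[:3,3])
    for n in z:
        for r in tip_of('wrist',n)[:3]: print(n,round(r['score'],2),np.round(r['centre'],1),at(f,r['centre'],z[n],T))
    cv2.imwrite(f'pics/w{k}.png',cv2.resize(f['img'][...,::-1],(800,600)))
    np.save(f'w{k}.npy',dict(f=f,T=T),allow_pickle=True)
print(get_state()['clock'])
E
```

```text
[[ 0.0003 -0.9597 -0.2812  0.0716]
 [ 1.      0.0002  0.0003 -0.0002]
 [-0.0002 -0.2812  0.9597 -0.1429]
 [ 0.      0.      0.      1.    ]] 271.8510263114172
0 [-0.168   0.2991  0.0949  1.3666 -0.     -0.3419] [ 0.4895 -0.033   0.5029]
plate 0.72 [245.3 163.2] [ 0.5838 -0.0392  0.003 ]
wall_hook 0.95 [316.1 205.2] [0.6416 0.1097 0.003 ]
wall_hook 0.76 [407.  190.5] [0.5825 0.2742 0.003 ]
wall_hook 0.48 [398.7 236.1] [0.6769 0.2888 0.003 ]
peg 0.8 [395.  230.6] [0.6627 0.2709 0.014 ]
peg 0.76 [316.4 205.1] [0.6379 0.1071 0.014 ]
peg 0.59 [408.1 188. ] [0.5754 0.2679 0.014 ]
gauge 0.83 [270.2 132.8] [ 0.5214 -0.0039  0.003 ]
hook_bend 0.66 [270.2  53.7] [ 0.3964 -0.0281  0.014 ]
handle_grip 0.56 [263.  206.3] [0.6579 0.0075 0.014 ]
handle_grip 0.51 [312.9 204.2] [0.6373 0.1001 0.014 ]
1 [-0.008   0.3072  0.1062  1.3697 -0.     -0.181 ] [0.4896 0.0565 0.5029]
plate 0.96 [198.7 155. ] [ 0.5838 -0.0369  0.003 ]
wall_hook 0.83 [363.9 182.1] [0.5811 0.2777 0.003 ]
wall_hook 0.79 [271.3 195.6] [0.6377 0.1096 0.003 ]
wall_hook 0.5 [352.2 227. ] [0.6743 0.2807 0.003 ]
peg 0.92 [272.5 195.4] [0.6337 0.1106 0.014 ]
peg 0.64 [352.3 225.7] [0.6675 0.2752 0.014 ]
gauge 0.72 [219.2 122.4] [ 0.5194 -0.0074  0.003 ]
gauge 0.42 [217.5 164.9] [ 0.5961 -0.0003  0.003 ]
hook_bend 0.72 [217.  40.] [ 0.3916 -0.0267  0.014 ]
handle_grip 0.86 [211.2 198.3] [ 0.6592 -0.0023  0.014 ]
4.675
```

View pics/w0.png

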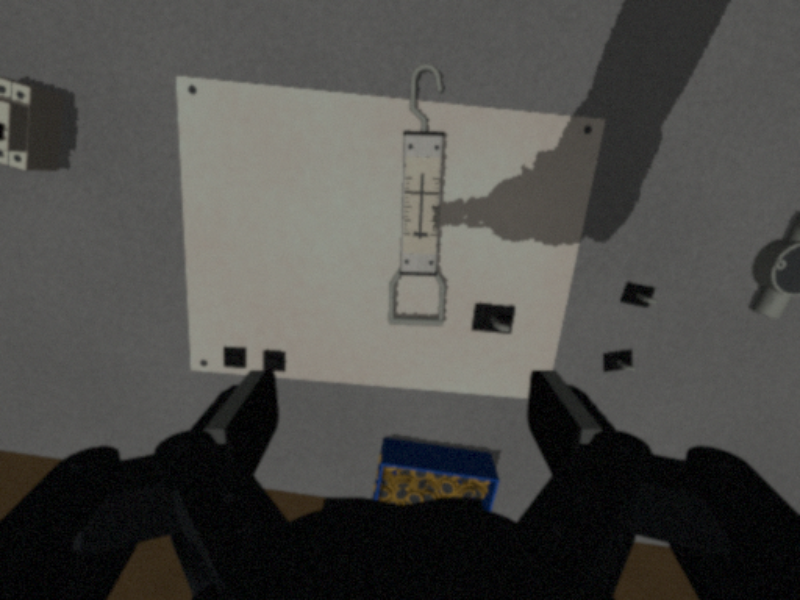

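The view shows the plate (corners (178,76), (604,118), (555,398), (190,371)) and the balance scale up, case from (425,132) to (420,272), bend at (428,82), bar at (417,320). The sample hook is the largest black pad, at (493,318). The two smaller look-alikes are off the plate at (637,294) and (617,360).

```bash
python3 - <<'E'
from h import *
np.set_printoptions(precision=4,suppress=True)
d=np.load('w0.npy',allow_pickle=True).item(); f,T=d['f'],d['T']
P=lambda x,y,z: at(f,(x*.64,y*.64),z,T)
c=[P(*p,.003) for p in [(178,76),(604,118),(555,398),(190,371)]]
print('plate',np.mean(c,0)); 
for i in range(4):
    e=c[(i+1)%4]-c[i]; print(np.linalg.norm(e),np.degrees(np.arctan2(e[1],e[0])))
g=[P(*p,.025) for p in [(404,131),(446,133),(439,274),(400,271)]]
e=(g[0]+g[1]-g[2]-g[3])/2; print('case',np.mean(g,0),np.linalg.norm(e),np.degrees(np.arctan2(e[1],e[0])))
b,h=P(428,82,.014),P(417,320,.014); e=b-h; print(b,h,np.linalg.norm(e),np.degrees(np.arctan2(e[1],e[0])))
m=cv2.resize(f['img'][180:230,290:345],None,fx=8,fy=8,interpolation=cv2.INTER_CUBIC)
m2=cv2.resize(f['img'][35:215,230:300],None,fx=3.3,fy=3.3,interpolation=cv2.INTER_CUBIC)
H=max(m.shape[0],m2.shape[0]); o=np.zeros((H,m.shape[1]+m2.shape[1],3),np.uint8); o[:m.shape[0],:m.shape[1]]=m; o[:m2.shape[0],m.shape[1]:]=m2
cv2.imwrite('pics/crop.png',o[...,::-1]); print(o.shape)
E
```

```text
plate [ 0.5834 -0.0395  0.003 ]
0.46014537989202803 94.81227640587275
0.34193155588258356 6.796062701519458
0.47647152799405834 -84.73051511643727
0.34555769737096 -175.92963659834365
case [ 0.5178 -0.0057  0.025 ] 0.15119844164027593 -171.56534187460505
[ 0.3935 -0.0225  0.014 ] [0.6536 0.0142 0.014 ] 0.26266202293203567 -171.97599865092624
(594, 671, 3)
```

View pics/crop.png

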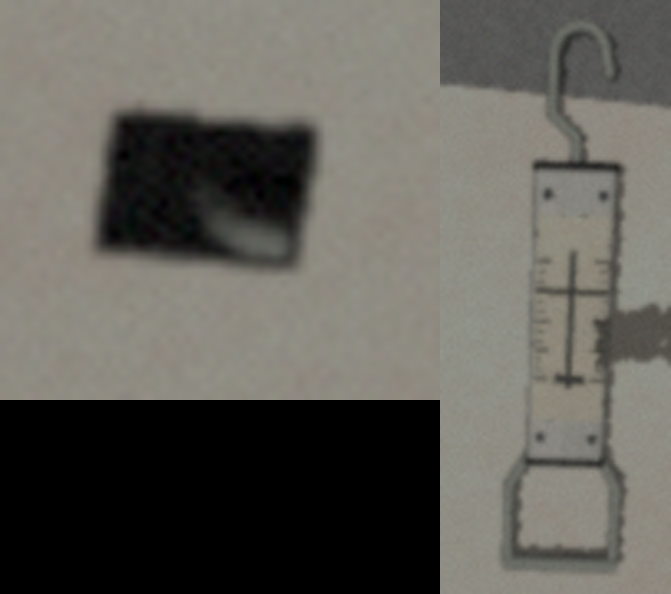

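The close crop confirms it: a large pad, with its prong bending towards +y (the right of the image). I'll take one nadir view of the hook to fix the peg, then pick up the balance.

```bash
python3 - <<'E'
from h import *
np.set_printoptions(precision=4,suppress=True)
a=np.radians(188.2)
def blob(f,T,xy):
    g=cv2.cvtColor(f['img'],cv2.COLOR_RGB2GRAY); m=(g<70).astype(np.uint8)
    n,l,st,ce=cv2.connectedComponentsWithStats(m); px=proj(f,(*xy,.007),T)
    k=min((i for i in range(1,n) if st[i][4]>60),key=lambda i:np.linalg.norm(ce[i]-px))
    c=cv2.findContours((l==k).astype(np.uint8),cv2.RETR_EXTERNAL,cv2.CHAIN_APPROX_NONE)[0][0]
    W=np.array([at(f,p[0],.007,T)[:2] for p in c]); r=cv2.minAreaRect((W*1000).astype(np.float32)); return r
d=np.load('w0.npy',allow_pickle=True).item(); print(blob(d['f'],d['T'],(.638,.109)))
d=np.load('w1.npy',allow_pickle=True).item(); print(blob(d['f'],d['T'],(.638,.109)))
movep((.70,.12,.20),down(a)); sleep(.3); f,T=wrist(); print(blob(f,T,(.638,.109)))
np.save('w2.npy',dict(f=f,T=T),allow_pickle=True); 
for n,zz in (('peg',.014),('wall_hook',.003)):
    for r in tip_of('wrist',n)[:2]: print(n,round(r['score'],2),np.round(r['centre'],1),at(f,r['centre'],zz,T))
movep((.585,.005,.22),down(a)); sleep(.3); f,T=wrist(); np.save('w3.npy',dict(f=f,T=T),allow_pickle=True)
for n,zz in (('hook_bend',.014),('gauge',.003),('handle_grip',.014)):
    for r in tip_of('wrist',n)[:2]: print(n,round(r['score'],2),np.round(r['centre'],1),at(f,r['centre'],zz,T))
f2=np.load('w2.npy',allow_pickle=True).item()['f']
o=np.hstack([f2['img'][:,100:412],f['img'][:,100:412]]); cv2.imwrite('pics/w23.png',cv2.resize(o[...,::-1],None,fx=1.28,fy=1.28)); print(get_state()['clock'])
E
```

```text
((636.7073974609375, 105.73538208007812), (34.716758728027344, 48.40851974487305), 3.3818161487579346)
((636.62939453125, 106.1712646484375), (34.43599319458008, 47.85645294189453), 4.897768020629883)
((637.323486328125, 106.75450134277344), (34.24922180175781, 48.78329849243164), 4.458959579467773)
peg 0.96 [388.3 163.5] [0.6676 0.2777 0.014 ]
peg 0.95 [403.9  82.8] [0.5751 0.2694 0.014 ]
wall_hook 0.88 [402.   86.9] [0.578  0.2739 0.003 ]
wall_hook 0.79 [252.5 116.2] [0.636  0.1043 0.003 ]
gauge 0.75 [253.6 116. ] [ 0.5205 -0.0087  0.003 ]
handle_grip 0.87 [253.9 219.1] [0.6557 0.011  0.014 ]
7.2
```

View pics/w23.png

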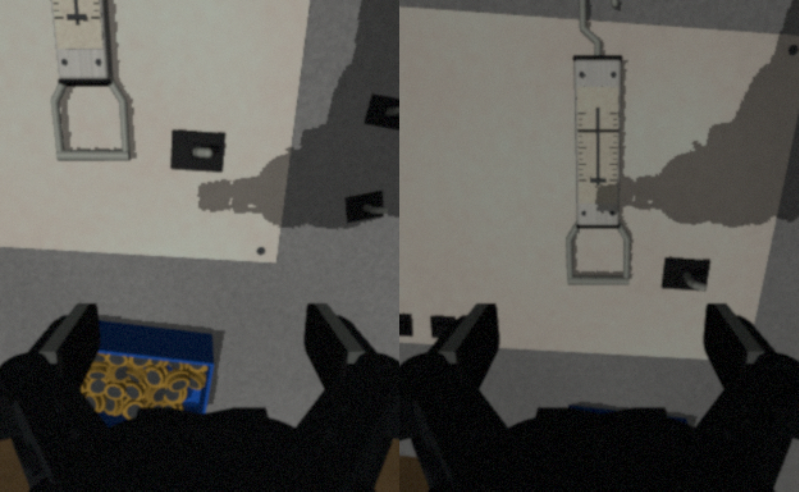

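The nadir views give the peg at (0.637, 0.1065) with plate yaw about 4.5°. In the right half, the case runs from (598,57) to (597,227). I'll pick it up and carry it above the prong.

```bash
cat >> h.py <<'E'
PEG=np.array([.637,.1065]); YAW=np.radians(94.5); U=np.array([np.cos(YAW),np.sin(YAW)])
E
python3 - <<'E'
from h import *
np.set_printoptions(precision=4,suppress=True)
d=np.load('w3.npy',allow_pickle=True).item(); f,T=d['f'],d['T']
P=lambda x,y: at(f,(100+(x-400)/1.28,y/1.28),.025,T)
A,B=P(598,57),P(597,227); c=(A+B)/2; e=A-B; a=np.arctan2(e[1],e[0])%(2*np.pi); print(c,np.linalg.norm(e),np.degrees(a))
if not (abs(c[0]-.518)<.006 and abs(c[1]+.006)<.006 and abs(np.degrees(a)-188.2)<2): raise SystemExit('inconsistent')
c=(c[:2]+np.array([.5178,-.0057]))/2; print(c)
movep((*c,.10),down(np.radians(188.2)))
print('hit',move_l((*c,.004),velocity=.06,until_force=6)); print(get_state()['position'])
grab(40); s=get_state(); print('gap',s['finger_gap'],s['grasp_force'])
move_l((*c,.13),velocity=.1); s=get_state(); print('gap',s['finger_gap'],s['grasp_force'],s['contact_force'])
t=PEG+(.011-.128)*U
print(ik((*t,.13),down(YAW)))
movep((*t,.13),down(YAW)); move_l((*t,.075),velocity=.1); sleep(.4)
s=get_state(); print(s['position'],s['clock'],s['contact_force'],s['wrist_torque'],s['finger_gap'])
for cam in ('top','side'):
    f=grab_frame(cam)
    for n in ('hook_bend','handle_grip','peg'):
        for r in tip_of(cam,n)[:2]: print(cam,n,round(r['score'],2),np.round(r['centre'],1),at(f,r['centre'],.014 if n=='peg' else .085,None))
    p=proj(f,(*PEG,.03)).astype(int); x0,y0=max(p[0]-60,0),max(p[1]-70,0)
    m=cv2.resize(f['img'][y0:y0+140,x0:x0+110],None,fx=3.6,fy=3.6,interpolation=cv2.INTER_CUBIC); print(x0,y0)
    o=m if cam=='top' else np.hstack([o,m])
cv2.imwrite('pics/above.png',o[...,::-1]); print(o.shape)
f,T=wrist(); np.save('w4.npy',dict(f=f,T=T),allow_pickle=True)
E
```

```text
[ 0.5193 -0.0078  0.025 ] 0.1522517735440637 187.75227606693625
[ 0.5185 -0.0067]
hit False
[ 0.5188 -0.0068  0.0043]
gap 0.4791993839416863 41.55430197715759
gap 0.47983293001170174 40.99256157875061 [ 0.6131 -0.068  -1.9092]
[-0.1298  0.5783 -0.0612  0.9313  0.      1.3624]
[ 0.6464 -0.0102  0.0754] 14.0167 [ 0.3612  0.3784 -2.6619] [-0.0535  0.0001  0.0351] 0.48073938670200905
top handle_grip 0.43 [322.1 137.3] [ 0.6586 -0.1488  0.085 ]
top peg 0.66 [168.8 170.7] [0.5727 0.278  0.014 ]
top peg 0.66 [170.5 139.2] [0.6658 0.2787 0.014 ]
169 78
side hook_bend 0.67 [195.3 202.7] [0.6312 0.1216 0.085 ]
side handle_grip 0.41 [221.3 150. ] [ 0.6606 -0.1324  0.085 ]
side peg 0.74 [195.4 218.3] [0.6512 0.0969 0.014 ]
side peg 0.66 [190.7 275.7] [0.5841 0.2745 0.014 ]
138 146
(504, 792, 3)
```

View pics/above.png

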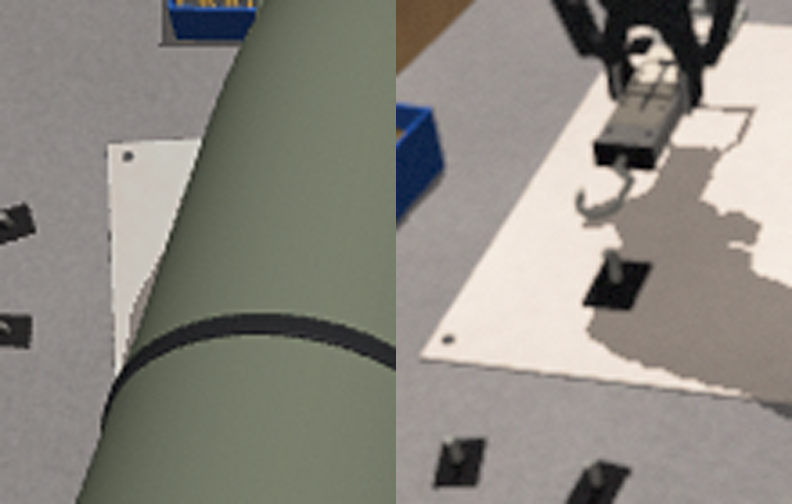

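The top view is blocked by the arm. The side view shows the balance held level, its hook at about (604,200) in the crop and the prong at (612,270). I'll overlay the predicted geometry to check alignment.

```bash
python3 - <<'E'
from h import *
f=grab_frame('side'); s=get_state(); c=s['position']; a=(lambda m:np.arctan2(m[1,0],m[0,0]))(R.from_rotvec(s['eef_rot']).as_matrix())
u=np.array([np.cos(a),np.sin(a)]); v=np.array([-u[1],u[0]]); print(c,np.degrees(a))
S=9; x0,y0=160,170
m=cv2.resize(f['img'][y0:y0+64,x0:x0+80],None,fx=S,fy=S,interpolation=cv2.INTER_CUBIC)[...,::-1].copy()
def draw(pts,col,cl=False):
    p=np.array([((proj(f,q)-(x0,y0)+.5)*S) for q in pts]).astype(np.int32); cv2.polylines(m,[p],cl,col,1)
zc=c[2]-.0013+.011; b=c[:2]+.128*u
loc=[(-.022,.013)]+[(.013*np.sin(t),.013*np.cos(t)) for t in np.linspace(0,np.pi,15)]
draw([(*(b+x*u+y*v),zc) for x,y in loc],(0,0,255))
draw([(*(c[:2]+.075*u+y*v),c[2]-.0013+z) for y,z in ((-.021,0),(.021,0),(.021,.022),(-.021,.022))],(255,0,0),True)
V=np.array([U[1],-U[0]])
draw([(*(PEG+x*V+y*U),.007) for x,y in ((-.018,-.025),(.018,-.025),(.018,.025),(-.018,.025))],(0,160,0),True)
draw([(*PEG,.007),(*PEG,.029),(*(PEG+.013*U),.043)],(255,0,255))
cv2.imwrite('pics/ov.png',m)
E
```

```text
[ 0.64616776 -0.01013316  0.07496353] 94.49973132833128
```

View pics/ov.png

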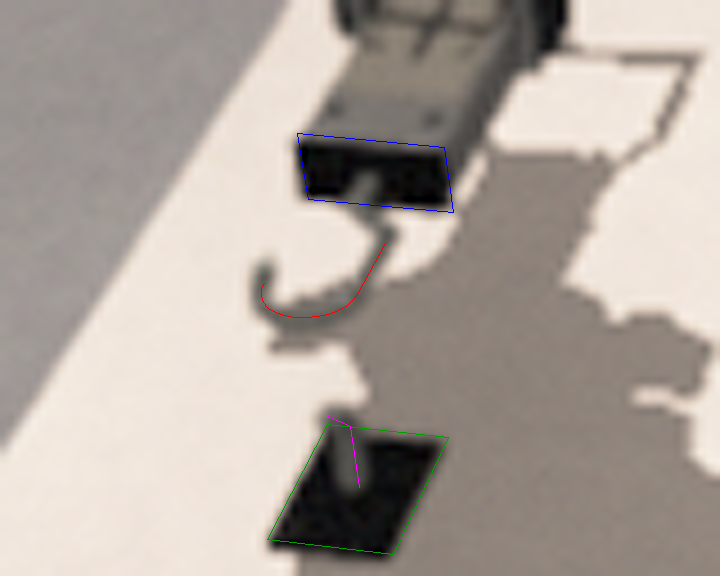

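The overlay matches to within about 1 px: the case end, hook curve, prong and pad all coincide. Lower it now.

```bash
python3 - <<'E'
from h import *
np.set_printoptions(precision=4,suppress=True)
t=PEG+(.011-.128)*U
print('hit',move_l((*t,.012),velocity=.05,until_force=6),get_state()['position'],get_state()['contact_force'])
print('hit',move_l((*t,.0042),velocity=.02,until_force=3),get_state()['position'],get_state()['contact_force'])
let_go(); sleep(.3)
move_l((*t,.12),velocity=.12); sleep(.2)
# look from near nadir of handle / hook
p=np.array(t)-.06*U
movep((*p,.27),down(YAW)); sleep(.3)
f,T=wrist(); np.save('w5.npy',dict(f=f,T=T),allow_pickle=True)
for n,zz in (('hook_bend',.014),('gauge',.003),('handle_grip',.014),('peg',.014)):
    for r in tip_of('wrist',n)[:2]: print(n,round(r['score'],2),np.round(r['centre'],1),at(f,r['centre'],zz,T))
print('expect grip',PEG+(.011-.265)*U)
cv2.imwrite('pics/w5.png',cv2.resize(f['img'][...,::-1],(800,600),interpolation=cv2.INTER_CUBIC)); print(get_state()['clock'])
E
```

```text
hit False [ 0.6465 -0.0102  0.0124] [-0.7531 -0.0769 -1.9649]
hit True [ 0.6462 -0.0101  0.0043] [-0.4362  0.7277  5.8088]
hook_bend 0.78 [256.9  15.7] [0.634  0.1195 0.014 ]
gauge 0.7 [257.5 117.4] [ 0.6448 -0.006   0.003 ]
gauge 0.44 [257.7  16.3] [0.6348 0.1221 0.003 ]
handle_grip 0.67 [255.1 212. ] [ 0.6523 -0.1479  0.014 ]
peg 0.67 [257.8  30. ] [0.6364 0.1034 0.014 ]
expect grip [ 0.6569 -0.1467]
19.7167
```

View pics/w5.png

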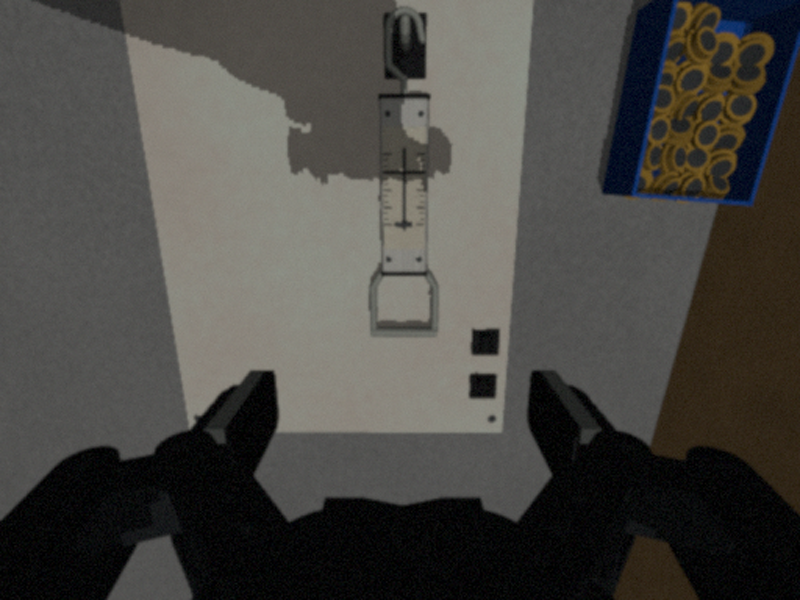

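The hook is round the prong at (404,30), the balance lies flat and released, and the bar is at (404,330). Next I'll take the bar and draw while watching the force.

```bash
python3 - <<'E'
from h import *
np.set_printoptions(precision=4,suppress=True)
A=YAW+np.pi/2; g=PEG+(.011-.265-.006)*U
print(ik((*g,.12),down(A)))
movep((*g,.12),down(A))
print('hit',move_l((*g,.006),velocity=.08,until_force=6),get_state()['position'])
s=get_state(); print(s['contact_force']); grab(80); sleep(.3)
s=get_state(); print('gap',s['finger_gap'],s['grasp_force'],s['contact_force'],s['position'])
S,F=[],[]
base=None
for k in range(1,30):
    d=k*.003
    q=g-d*U; move_l((*q,.006),velocity=.03); sleep(.1)
    s=get_state(); S.append(-(s['position'][:2]-g)@U); F.append(s['contact_force'][:2]@U)
    if k==2: base=F[-1]
    print(k,round(S[-1]*1e3,2),round(F[-1],2),np.round(s['contact_force'],1))
    if base is not None and (F[-1]-base>8 or d>.045): break
print(s['clock'])
f,T=wrist(); cv2.imwrite('pics/pull.png',f['img'][...,::-1])
np.save('pull.npy',dict(g=g,A=A,S=S,F=F,d=d),allow_pickle=True)
E
```

```text
[-0.3375  0.6379  0.019   0.9519  0.     -0.416 ]
hit False [ 0.6579 -0.1529  0.0067]
[-0.1579  0.0879 -0.3679]
gap 0.07716541738448889 78.32871794700623 [0.6111 2.3304 2.9028] [ 0.6574 -0.1525  0.0061]
1 3.43 1.22 [-0.2  1.2  2.8]
2 6.41 -0.02 [0.5 0.  3.4]
3 9.24 0.83 [-1.3  0.7  3.8]
4 12.14 1.97 [-0.2  2.   3.8]
5 15.0 2.04 [-0.2  2.   4.2]
6 17.9 4.09 [0.4 4.1 3.9]
7 20.74 4.97 [-1.5  4.9  2.9]
8 23.6 5.05 [-0.8  5.   2.9]
9 26.16 5.79 [-0.4  5.8  3.1]
10 28.73 5.99 [-1.4  5.9  3.3]
11 31.24 8.1 [-1.1  8.   4. ]
27.6417
```

```bash
python3 - <<'E'
from h import *
D=np.load('pull.npy',allow_pickle=True).item(); g,S,F,d=D['g'],D['S'],D['F'],D['d']
def meas(n=6):
    a=[]
    for _ in range(n): sleep(.04); s=get_state(); a.append((-(s['position'][:2]-g)@U,s['contact_force'][:2]@U))
    return np.mean(a,0)
while S[-1]<.0525 and F[-1]<14.8:
    d+=min(.004,max(.001,.0535-S[-1])); move_l((*(g-d*U),.006),velocity=.04); a=meas(); S.append(a[0]); F.append(a[1]); print(round(d*1e3,1),np.round([a[0]*1e3,a[1]],2))
m=np.array(S)>.012; w=np.polyfit(np.array(S)[m]*1e3,np.array(F)[m],1); print('fit',w, 'F=.6 at',(.6-w[1])/w[0])
a=meas(20); print(a,get_state()['clock'],get_state()['finger_gap'])
f,T=wrist(); f2=grab_frame('side')
p=proj(f2,(.655,-.05,.025)).astype(int); m2=cv2.resize(f2['img'][p[1]-20:p[1]+20,p[0]-30:p[0]+30],(600,400),interpolation=cv2.INTER_CUBIC)
m1=f['img'] ; cv2.imwrite('pics/hold.png',cv2.resize(m1[...,::-1],(800,600),interpolation=cv2.INTER_CUBIC)); cv2.imwrite('pics/hold_side.png',m2[...,::-1])
np.save('pull2.npy',dict(g=g,S=S,F=F,d=d,f=f,T=T,f2=f2),allow_pickle=True)
E
```

```text
37.0 [34.81  9.35]
41.0 [38.22  9.91]
45.0 [41.58 11.77]
49.0 [44.93 13.03]
53.0 [48.27 14.86]
fit [ 0.35028992 -2.8734844 ] F=.6 at 9.916027373690367
[ 0.04827696 14.88072701] 31.025 0.0765379712920119
```

View pics/hold.png

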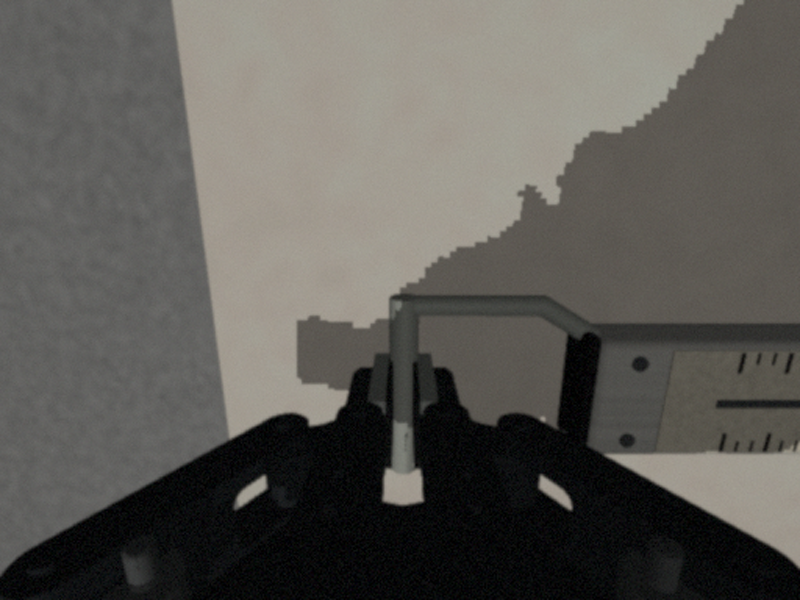

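The wrist view shows the bar held firmly at (403,390). The pointer has moved out of view along the scale. The force gives a pointer of about 42 mm and the geometry about 38 mm, so I'll draw 3.7 mm more, which is inside the band either way. Then I'll hold and check with the side camera.

```bash
python3 - <<'E'
from h import *
D=np.load('pull2.npy',allow_pickle=True).item(); g,d=D['g'],D['d']
d+=.0044; move_l((*(g-d*U),.006),velocity=.02)
a=[]
for _ in range(30): sleep(.05); s=get_state(); a.append((-(s['position'][:2]-g)@U,s['contact_force'][:2]@U))
print(np.mean(a,0),s['clock'],d)
f2=grab_frame('side'); c=proj(f2,(.652,-.075,.025)); print(c)
x0,y0=(c-(40,30)).astype(int); im=f2['img'][y0:y0+60,x0:x0+80]
m=cv2.resize(im,None,fx=10,fy=10,interpolation=cv2.INTER_CUBIC); m=cv2.convertScaleAbs(m,alpha=1.3)[...,::-1].copy()
# case pose if bar is at TCP: centre = bar+.137U
cc=s['position'][:2]+.137*U; V=np.array([U[1],-U[0]])
def dr(pts,col): cv2.polylines(m,[np.array([(proj(f2,q)-(x0,y0)+.5)*10 for q in pts]).astype(np.int32)],True,col,1)
dr([(*(cc+x*U+y*V),.025) for x,y in ((.075,.021),(.075,-.021),(-.075,-.021),(-.075,.021))],(255,0,0))
cv2.imwrite('pics/hold2.png',m); np.save('p3.npy',dict(g=g,d=d,f2=f2),allow_pickle=True)
E
```

```text
[ 0.05166487 17.09257601] 32.9917 0.05740000000000002
[218.88139099 178.17507949]
```

View pics/hold2.png

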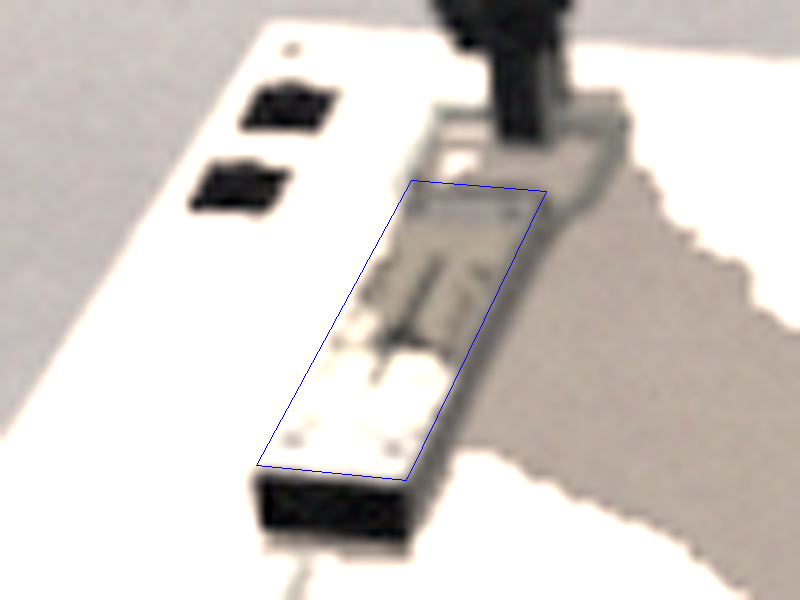

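The side crop shows the bar gripped, with the pointer's dark bar at about (398,336) close to the long line, whose right end is at (440,350). I'll compare the two numerically on the rectified scale face.

```bash
python3 - <<'E'
from h import *
s=get_state(); cc=s['position'][:2]+.137*U; L=np.array([-U[1],U[0]])
f2=np.load('p3.npy',allow_pickle=True).item()['f2']; fs=[f2]+[grab_frame('side') for _ in range(5)]
g=np.mean([cv2.cvtColor(f['img'],cv2.COLOR_RGB2GRAY).astype(np.float32) for f in fs],0)
xs=np.arange(-45,46,2.); 
def prof(y):
    p=np.array([proj(f2,(*(cc+x*1e-3*U+y*1e-3*L),.025)) for x in xs],np.float32); return cv2.remap(g,p[:,0],p[:,1],cv2.INTER_CUBIC).ravel()
B={'L17':(15,17,19),'L11':(10,12),'L5':(4,5,6),'0':(-1,0,1),'R5':(-4,-5,-6),'R11':(-10,-12),'R17':(-15,-17,-19)}
Q={k:np.mean([prof(y) for y in v],0) for k,v in B.items()}
print('x',*B)
for i,x in enumerate(xs): print(int(x),*[int(Q[k][i]) for k in B])
a=[]
for _ in range(10): sleep(.03); a.append(get_state()['contact_force'])
print(np.mean(a,0),np.std(a,0),get_state()['clock'])
E
```

```text
x L17 L11 L5 0 R5 R11 R17
-45 118 129 128 127 128 127 143
-43 118 129 128 128 129 128 143
-41 119 130 128 128 128 128 149
-39 120 131 128 124 125 128 156
-37 118 129 128 119 124 128 159
-35 117 124 128 112 121 126 162
-33 113 117 128 103 120 125 159
-31 108 111 127 96 121 123 147
-29 102 108 126 91 120 121 133
-27 97 110 127 90 119 122 123
-25 98 115 128 90 119 123 124
-23 103 121 128 89 118 125 130
-21 108 123 127 87 119 125 129
-19 112 119 128 85 119 122 129
-17 113 114 128 84 119 118 128
-15 114 111 128 85 120 117 123
-13 112 111 129 87 119 117 121
-11 110 114 129 86 119 119 124
-9 108 115 128 85 119 120 135
-7 108 116 128 85 118 124 153
-5 109 115 127 86 120 135 167
-3 110 113 128 87 119 151 172
-1 109 113 126 82 114 169 175
1 108 115 122 75 109 184 181
3 108 120 115 65 101 191 191
5 109 123 105 55 94 192 197
7 110 118 89 50 90 190 195
9 108 106 67 52 87 189 187
11 103 101 63 62 86 184 172
13 96 111 96 89 94 178 161
15 93 138 139 110 114 180 162
17 102 179 186 132 142 190 175
19 120 208 211 149 171 205 192
21 148 226 222 155 192 216 202
23 171 225 230 166 204 222 202
25 189 213 228 167 209 226 201
27 200 207 227 165 208 225 201
29 204 207 228 167 212 222 203
31 207 211 227 172 217 223 208
33 212 220 228 188 221 224 214
35 213 227 228 203 225 226 221
37 211 230 229 217 227 227 223
39 205 230 230 226 227 226 223
41 201 229 229 228 228 227 225
43 203 230 229 228 227 227 226
45 203 230 230 226 226 227 224
[-1.37483389 16.9908881   7.62100057] [0.44245321 0.37539639 0.56118119] 33.625
```

The pointer's centre is at about 9–10 mm and the long line at about 13.5–14 mm, so the pointer is near 41 mm, matching the geometry. Fz has grown to 7.6 N: the tool is pressing the handle down, so friction inflates the force reading. I'll relieve that and re-read.

```bash
cat >> h.py <<'E'
G=PEG+(.011-.265-.006)*U
def meas(n=10):
    a=[]
    for _ in range(n): sleep(.03); s=get_state(); a.append((-(s['position'][:2]-G)@U*1e3,s['position'][2]*1e3,*s['contact_force']))
    return np.round(np.mean(a,0),2)
def scale():
    s=get_state(); cc=s['position'][:2]+.137*U; L=np.array([-U[1],U[0]])
    fs=[grab_frame('side') for _ in range(3)]; f2=fs[0]
    g=np.mean([cv2.cvtColor(f['img'],cv2.COLOR_RGB2GRAY).astype(np.float32) for f in fs],0); xs=np.arange(-5,26,2.)
    for k,v in {'L17':(15,17,19),'L11':(10,12),'L5':(4,5,6),'0':(-1,0,1),'R5':(-4,-5,-6),'R11':(-10,-12),'R17':(-15,-17,-19)}.items():
        print(k,np.mean([cv2.remap(g,*np.array([proj(f2,(*(cc+x*1e-3*U+y*1e-3*L),.025)) for x in xs],np.float32).T[:,:,None],cv2.INTER_CUBIC).ravel() for y in v],0).astype(int))
E
python3 - <<'E'
from h import *
d=.0574
print(meas())
for z in (.0075,.009): move_l((*(G-d*U),z),velocity=.02); print(z,meas())
d+=.0025; move_l((*(G-d*U),.009),velocity=.02); print(meas(25),get_state()['clock']); scale()
E
```

```text
[51.67  5.77 -1.57 16.92  7.79]
0.0075 [52.49  6.04 -0.35 14.12  1.46]
0.009 [52.48  6.87 -0.67 13.72 -1.42]
[54.63  6.72 -0.59 14.31 -1.09] 36.2333
L17 [ 96  94  94  94  94  98 105 107 104  98  95  99 111 129 147 160]
L11 [118 111 108 110 114 118 120 114 102  96 108 135 169 198 215 221]
L5 [128 127 127 129 128 122 109  97  96 109 140 172 201 222 227 229]
0 [102 102 101  98  94  84  66  54  67  92 128 152 168 183 185 183]
R5 [110 111 112 110 110 105  89  70  65  85 123 159 185 203 210 209]
R11 [125 125 131 144 160 175 178 167 157 159 163 174 195 217 231 229]
R17 [147 166 181 193 204 215 217 203 186 172 165 167 179 192 199 195]
```

With the down-pressure gone, force gives 14.3 N, about 43 mm. Geometry (about 44 mm) and the image agree. Hold, then ease back.

```bash
python3 - <<'E'
from h import *
np.set_printoptions(precision=4,suppress=True)
d=.0599; sleep(1.2); print('held',meas(5))
for dd in (.04,.02,.002): move_l((*(G-dd*U),.0075),velocity=.04); print(dd,meas(4))
move_l((*(G-.002*U),.0062),velocity=.02); print(meas(5))
let_go(); sleep(.3); move_l((*(G-.002*U),.10),velocity=.08)
p=PEG+(.011-.128-.06)*U; movep((*p,.27),down(YAW)); sleep(.3)
f,T=wrist(); np.save('w6.npy',dict(f=f,T=T),allow_pickle=True)
for n,zz in (('hook_bend',.014),('gauge',.003),('handle_grip',.014),('peg',.014)):
    for r in tip_of('wrist',n)[:2]: print(n,round(r['score'],2),np.round(r['centre'],1),at(f,r['centre'],zz,T))
# case axis & pointer: profile along the axis
m=silhouettes('wrist','gauge'); ys,xs=np.nonzero(m[0]['mask']); print('mask',m[0]['score'],xs.min(),xs.max(),ys.min(),ys.max())
d0=np.load('w5.npy',allow_pickle=True).item()['f']
for ff in (d0,f):
    g=cv2.cvtColor(ff['img'],cv2.COLOR_RGB2GRAY); print(g[100:180:2,255:263].mean(1).astype(int)); 
print(get_state()['clock'])
E
```

```text
held [54.62  6.72 -0.63 14.27 -1.12]
0.04 [37.27  6.22 -0.68  9.29  0.12]
0.02 [20.47  7.41 -0.21  3.06 -1.26]
0.002 [ 2.01  7.56 -0.43  0.83 -0.87]
[ 2.23  6.31  0.36 -0.13 -0.4 ]
hook_bend 0.93 [255.3  22.5] [0.6336 0.1111 0.014 ]
handle_grip 0.94 [256.5 217.1] [ 0.6561 -0.1575  0.014 ]
handle_grip 0.25 [257.3  26.2] [0.6365 0.1071 0.014 ]
peg 0.67 [260.8  27.9] [0.6412 0.1055 0.014 ]
mask 0.64 236 280 12 219
[ 61  61  61  61  67  29  57  63  96 111 113 112 112 113 111 113 112 111
 112 113 106  66  60 111 128 130 129 131 129 130 130 129 129 129 128 128
 122  60  83 135]
[ 67  62  63  67  74  61  59  53  66 112 111 110 111 110 110 110 111 111
 111 111 110 112 110  91  50  87 122 130 131 131 131 131 130 129 130 129
 129 130 128  97]
44.9333
```

Pointer home (same 31 px offset from the case end as before), balance flat, prong inside the hook, robot clear. Handing in.

```bash
python3 -c "
from cell import *
print(sign_off())"
```

```text
the job is handed in; nothing more can be done
None
```

I handed the job in at about 45 s: the balance was hooked on and released, then drawn to about 14.3 N (pointer about 43–44 mm, inside the 13.5–16.5 N band) and held there for over a second. I then eased it back until the pointer was home and the balance lay slack and still hooked; the arm stayed well clear of the conduit box and breaker, and `sign_off()` returned no verdict.

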